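# Dock the cutting-oil jug on its pump stand and lower the hold-down lever

## Robot

A 6-joint arm with a two-finger parallel gripper is mounted at the origin on the work surface. World frame = base frame: x ahead of the robot, y to its left, z up, the work surface at z = 0. Lengths are in m, angles in rad, forces in N, time in s.
With the tool pointing down it reaches from about 0.375 to 0.9 m from the base axis. Payload 3.1 kg.
Tool frame: the origin (TCP) lies at the very end of the fingers, on their centre line; the grasp point (between the pads) lies 19 mm behind it (manip.tcp_to_grasp is the distance from the TCP to the grasp point, in m); z points along the fingers, y is the line along which they close (so a half turn about z gives the same grasp; the last joint's range is limited). The gripper opens to 85 mm and grips with 20 to 120 N. Pads are 22 mm wide; open, the fingers measure 114 mm over their backs; the gripper's body (76 mm by 85 mm) begins 54 mm behind the grasp point. The pads swing forward as they close: fully open they stand 13 mm farther back than shut.
Start: joints at [0.949, 0.527, 1.433, -0, 1.181, -0.178], TCP at [0.268, 0.564, 0.231] pointing down, gripper open.
Joint ranges: [-3.08, 3.08], [-0.75, 2.2], [0.22, 2.44], [-1.43, 4.57], [0, 2.65], [-2.85, 2.85]. Speed limits (rad/s): [2.79, 2.79, 3.14, 3.14, 3.14, 3.14].

## Interface

Orientations are given as a unit quaternion [x, y, z, w].
In Python, from station import manip gives the robot as it stands. The module is installed in compiled form; this text tells all that it offers.
- The arm moves only by the tool step_arm, never from a script. Its argument "commands" is one flat list of numbers, 6 for each row, row after row: the shift along the tool's x, y, z in m, then the turn, a rotation vector about the tool's x, y, z in degrees. A call has exactly 10 rows; each row is the pose to reach, as a shift and turn from the pose commanded when the call began, along the tool's axes at that moment; what a row does not reach only later rows make up. A row lasts 1/10 s, in which the tool goes at most 50 mm and 8.59 degrees, less where a joint would pass 70% of its speed; a pose out of reach is approached as far as the arm can. A call with a gripper value outside its range is refused whole. "jaw" is the opening in per cent of the stroke, from 0 (shut) to 100 (fully open), set as the call begins (left out, the last holds). The fingers move at their own pace and stop on an object; "grip_force" is the grip in N (left out, the last holds). Time passes only in rows, so rows that repeat a pose let the fingers close, or fill a call up. It gives the time, the measured TCP pose, the force, the opening and the grip force at its end, in the units of the state.
- manip.sense(): the state, without advancing time (a new reading comes with each control period).
- manip.snapshot(name): name is "scene" or "top" or "wrist"; returns a dict with "pixels" (420x560x3 uint8, blue, green, red), "fx", "fy", "cx", "cy" (pixels), "R" (3x3) and "t" (3): a world point X has camera coordinates R X + t; the wrist camera has in their place "mount" (4x4, takes a point from camera to tool coordinates, whose origin is the TCP and whose axes are the flange's). Camera axes: x right, y down, z forward; pixel columns grow to the right and rows downward; lengths in m; the calibration is good to about 2 mm. A picture is of the moment at which its call begins: read the wrist's pose just before it. There is no depth.
- manip.sign_off(): hands the job in; it is judged then, once.
The state is a dict: "t": time; "q": joint angles; "qd": joint speeds; "tau": joint torques, N m; "tcp_pos": TCP position; "tool_rot": TCP orientation; "force": force on the tool from outside, world axes, zero at the start; "ft_torque": the same for the moment, N m; "finger_gap": opening from 0.0 (shut) to 1.0 (fully open); "gripper_force": force on a finger pad.
Only numpy, scipy, OpenCV 4.12 (cv2) and the standard library are available. Lean on these libraries where they do the work, as an engineer would, in place of code of your own. Each camera call takes 0.05 s, during which the arm holds its last target. There are 200 camera calls.

## Task

Pick up the empty green oil jug by its top handle and seat it on the sloping deck of the grey pump stand, fully home over the two alignment pegs with its side ear under the path of the hold-down lever; do not drop it. With the jug home, swing the red-knobbed lever all the way down over the ear, let go, and leave the spray can, the wrench and the metal cup where they are.

Things in the scene. Friction and masses are not known exactly. Their poses are not given: they have to be found in the camera images.
- jug: Loose rigid jug, 0.4 kg. Green body with black foot, 120 (x) x 100 (y) x 90 (z) mm; origin: centre of the underside, z up. Bar handle along y over the top (see jug_handle). Two round holes in the underside, 22 mm in diameter, 22 deep, at x = -35 and +35, y = 0. Black ear on its +y side (see jug_ear). Yellow cap on top (x -38, y 30) and white label (-x face) mark the front.
- jug_handle (a point): Centre of the jug's square handle bar, 18 x 18 mm in section, 96 mm long along the jug's y; jug frame (0, 0, 132) mm, so the bar's top is at 141. Posts at y = +-42 leave 72 mm free between them and 33 mm free under the bar. Pinched across the jug's x.
- jug_ear (a point): Middle of the top of the jug's ear, jug frame (-45, 66, 22) mm. The ear spans x -55 to -35, y 50 to 79, z 10 to 22 mm.
- deck: Grey deck of the fixed pump stand, 200 (x) x 190 (y) mm, sloping 0.5 rad. Origin: on its surface midway between the pegs, 75 mm over the bench; z normal to it, x up the slope, y level. Brass pegs, 16 mm in diameter, 18 high, tapered, at x = -35 and +35, y = 0. Blue pump head at the rear: x 80 to 110, up to z 63. Jug home: its frame coincides with this one (3 mm play).
- clip_point (a point): Where the top of the jug's ear lies when the jug is home (deck frame -45, 66, 22 mm).
- lever (a joint): Steel hold-down lever left of the deck, hinged about the deck's y, rad: 0 = fully down, along the deck's -x; up to 1.3 raised. Starts at 0.9 to 1.2, stays where left (1 to 2 N at the knob). Rod of radius 6 mm; a side finger 95 mm from the hinge reaches 33 mm to -y, over the jug's ear, 3 mm clear when down.
- lever_pivot (a point): Hinge axis of the lever, at the rod's middle plane (deck frame 50, 92, 30 mm).
- lever_knob (a point): Centre of the red ball knob, 28 mm in diameter, at the lever's free end. Pushed down from above and behind, it follows a 135 mm arc about the hinge.
- spray_can: Bystander: blue upright spray can, 60 mm diameter, 150 mm high. Origin: centre of the underside.
- wrench: Bystander: steel wrench, 190 mm long, lying flat on the bench along its x axis. Origin: under its middle.
- parts_cup: Bystander: open aluminium cup, 84 mm across the rim, 80 mm high. Origin: centre of the underside.

How it is judged:
By the outcome, as a careful person would: the job done as asked, in the order asked, and still so for the second after the job is handed in, with the robot touching nothing.
It also fails if it takes over 58 s, if anything falls off the work surface, if the arm or the gripper's body presses on something with over 40 N, if the wrist force passes 120 N, or if a joint passes its speed limit or range.

## Working session

There is one attempt and no reset: what is moved stays moved. The work goes in short steps, Python scripts to look and compute and a tool call to move; the robot and the scene stay as the last step left them, time stands still between calls to the robot, and variables do not carry over. Pictures are saved under pics/ and viewed, at most 10 in all, crops included, and the job is handed in when it is done.

Besides the shell and the picture viewer there is one more tool, called after ">>>" by a JSON object that holds its "fn" and its "kwargs". step_arm: Moves the arm, as the interface text tells. Its arguments: {"type":"object","properties":{"commands":{"type":"array","items":{"type":"number"}},"jaw":{"type":"number"},"grip_force":{"type":"number"}},"required":["commands"]}

```bash
mkdir -p pics; cat > h.py <<'E'
import numpy as np, cv2
from scipy.spatial.transform import Rotation as Ro
from station import manip
def snap(n):
    s=manip.sense(); d=manip.snapshot(n)
    if 'mount' in d:
        M=np.array(d['mount']); Rt=Ro.from_quat(s['tool_rot']).as_matrix()
        Rwc=Rt@M[:3,:3]; c=Rt@M[:3,3]+np.array(s['tcp_pos'])
    else:
        Rwc=np.array(d['R']).T; c=-Rwc@np.array(d['t'])
    d['Rwc']=Rwc; d['c']=c; d['img']=np.array(d['pixels']); return d
def ray(d,u,v):
    r=d['Rwc']@np.array([(u-d['cx'])/d['fx'],(v-d['cy'])/d['fy'],1.]); return d['c'],r/np.linalg.norm(r)
def plane(d,u,v,z):
    c,r=ray(d,u,v); return c+r*(z-c[2])/r[2]
def tri(*obs):
    A=np.zeros((3,3));b=np.zeros(3);L=[ray(*o) for o in obs]
    for c,r in L: P=np.eye(3)-np.outer(r,r);A+=P;b+=P@c
    x=np.linalg.solve(A,b); return x,[float(np.linalg.norm((np.eye(3)-np.outer(r,r))@(x-c)))for c,r in L]
def proj(d,X):
    p=d['Rwc'].T@(np.array(X)-d['c']); return np.array([d['cx']+d['fx']*p[0]/p[2],d['cy']+d['fy']*p[1]/p[2]])
def blobs(img,lo,hi,amin=15):
    m=cv2.inRange(cv2.cvtColor(img,cv2.COLOR_BGR2HSV),lo,hi)
    n,l,st,ce=cv2.connectedComponentsWithStats(m)
    return [(ce[i].round(1),st[i].tolist()) for i in range(1,n) if st[i][4]>=amin],m
E
python3 - <<'E'
from h import *
np.set_printoptions(precision=3,suppress=True)
for n in('scene','top'):
    d=snap(n); cv2.imwrite(f'pics/{n}0.png',d['img']); print(n,d['c'],d['Rwc'].tolist(),d['fx'])
print(manip.sense())
E
```

```text
scene [ 1.307 -0.376  0.665] [[0.5257820147541208, 0.44129682947591403, -0.7271934964337923], [0.8504780490764406, -0.2883092040238102, 0.43996010150272535], [-0.015503580239064167, -0.8497852147276176, -0.5269010607600899]] 436.79567235401737
top [0.286 0.056 1.365] [[0.05069213756366163, -0.9733809479259664, 0.22351697341359553], [-0.9987129407419945, -0.049033302816365705, 0.012969086683199467], [-0.001664086447440344, -0.22388672454986194, -0.9746137518969398]] 456.521822531638
{'t': 0.1, 'q': array([ 0.949,  0.528,  1.434, -0.   ,  1.181, -0.178]), 'qd': array([-0.001, -0.002, -0.002, -0.   ,  0.   , -0.   ]), 'tau': array([  0.   , -44.331, -17.859,  -0.   ,   0.004,  -0.   ]), 'tcp_pos': array([0.268, 0.564, 0.23 ]), 'tool_rot': array([ 0.22 ,  0.975, -0.001, -0.   ]), 'force': array([0.358, 0.029, 0.263]), 'ft_torque': array([-0.061, -0.014,  0.03 ]), 'gripper_force': 0.0, 'finger_gap': 1.0011672929510635}
```

View pics/scene0.png

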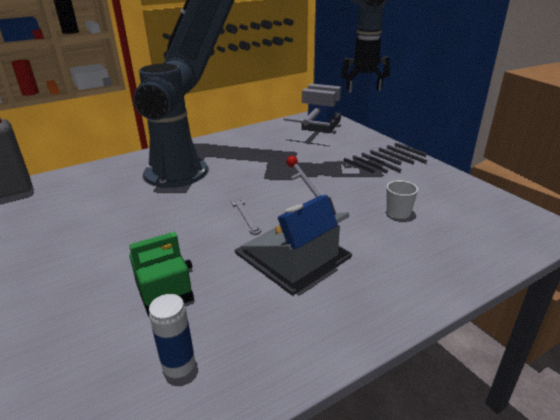

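View pics/top0.png

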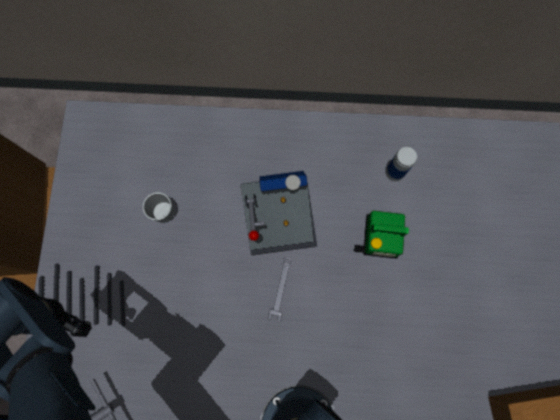

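The scene view shows the jug at (160,270), can at (172,335), stand at (293,250), knob at (291,160), cup at (400,200) and wrench at (245,215). In the top view the jug is at (387,235) with its ear at (360,249) and cap at (376,243). The pegs are at (283,200) and (286,223), and the knob is at (254,236).

```bash
python3 - <<'E'
from h import *
np.set_printoptions(precision=3,suppress=True)
S=snap('scene');T=snap('top')
R=lambda d:blobs(d['img'],(0,120,60),(8,255,255))[0]+blobs(d['img'],(172,120,60),(180,255,255))[0]
O=lambda d:blobs(d['img'],(10,130,60),(35,255,255),4)[0]
G=lambda d:blobs(d['img'],(45,120,30),(80,255,255),40)[0]
for n,d in(('S',S),('T',T)):
    print(n,'red',[b for b in R(d) if b[1][4]<400 and b[1][1]>100]); print('or',[b for b in O(d) if b[1][4]<300 and b[1][1]>120]);print('g',G(d))
ca=cv2.resize(S['img'][150:310,120:360],None,fx=2.3,fy=2.3,interpolation=cv2.INTER_CUBIC)
cb=cv2.resize(T['img'][160:270,235:415],None,fx=3.07,fy=3.07,interpolation=cv2.INTER_CUBIC)
w=min(ca.shape[1],cb.shape[1])
c=np.vstack([ca[:270,:w],cb[:330,:w]])
a=cv2.resize(S['img'][150:310,120:360],(400,267),interpolation=cv2.INTER_CUBIC)
b=cv2.resize(S['img'][220:310,125:260],(400,267),interpolation=cv2.INTER_CUBIC)
e=cv2.resize(T['img'][165:260,235:380-2],(400,266),interpolation=cv2.INTER_CUBIC)
f=cv2.resize(T['img'][200:265,345:443-1],(400,266),interpolation=cv2.INTER_CUBIC)
m=np.vstack([np.hstack([a,b]),np.hstack([e,f])])
cv2.imwrite('pics/m.png',cv2.convertScaleAbs(m,alpha=1.6))
E
```

```text
S red [(array([140.5, 129.1]), [134, 107, 14, 42, 178]), (array([291.3, 160.4]), [287, 156, 10, 11, 79])]
or [(array([483.5, 170.5]), [483, 170, 2, 2, 4]), (array([515.1, 173. ]), [513, 172, 5, 3, 7]), (array([492.5, 174.2]), [491, 174, 4, 2, 4]), (array([517.5, 184.5]), [517, 183, 2, 4, 4]), (array([521.5, 185.8]), [520, 185, 4, 2, 4]), (array([526. , 188.2]), [525, 187, 3, 3, 5]), (array([516.8, 190.7]), [513, 188, 8, 7, 20]), (array([532.7, 192.6]), [530, 190, 6, 7, 15]), (array([553.6, 191.6]), [552, 191, 4, 3, 5]), (array([543. , 196.5]), [540, 194, 7, 6, 11]), (array([551.6, 197.1]), [550, 196, 4, 3, 7]), (array([533.3, 199.8]), [532, 198, 3, 5, 6]), (array([540., 200.]), [538, 199, 5, 3, 5]), (array([555.8, 200.1]), [554, 198, 4, 5, 10]), (array([548.2, 202. ]), [547, 201, 3, 3, 4]), (array([551.8, 201. ]), [551, 200, 3, 3, 4]), (array([551.2, 208.2]), [550, 207, 3, 3, 5]), (array([557.6, 207.2]), [557, 206, 2, 4, 5]), (array([278.1, 229.5]), [276, 227, 6, 6, 29]), (array([166.4, 246.1]), [161, 244, 11, 5, 41]), (array([558. , 311.2]), [557, 310, 3, 4, 6]), (array([497.8, 314.
[... 378 characters left out ...]
, 332, 2, 3, 4]), (array([545. , 337.4]), [544, 336, 3, 4, 5]), (array([548.6, 338.1]), [548, 336, 2, 5, 7]), (array([552.8, 337.3]), [552, 336, 3, 4, 6]), (array([556.2, 341. ]), [555, 340, 3, 3, 4]), (array([539.6, 352. ]), [538, 351, 4, 3, 5]), (array([532.6, 356. ]), [532, 354, 2, 5, 5])]
g [(array([159.1, 267.5]), [130, 232, 61, 74, 2896])]
T red [(array([253.4, 235.4]), [249, 231, 10, 10, 72])]
or [(array([ 48.5, 186.4]), [45, 168, 9, 50, 183]), (array([282.6, 199.4]), [281, 198, 4, 4, 15]), (array([285.4, 222.8]), [284, 221, 4, 5, 16]), (array([376. , 242.9]), [371, 238, 11, 11, 96]), (array([ 23.4, 278.4]), [0, 273, 36, 17, 262])]
g [(array([386.5, 231.8]), [365, 211, 44, 46, 1418])]
```

View pics/m.png

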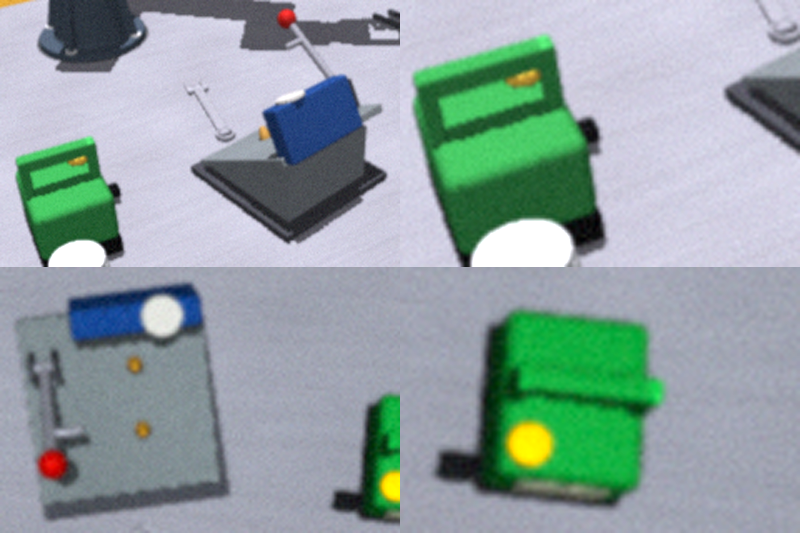

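The mosaic shows the handle bar ends in the top view at about (374,228) and (407,231), and in the scene view at about (175,234) for the ear end and (131,247) for the other. The lever is raised with its knob clear of the deck. In the top view the pegs, knob and pump head are all unobstructed.

```bash
python3 - <<'E'
from h import *
np.set_printoptions(precision=3,suppress=True)
S=snap('scene');T=snap('top')
print('knob',tri((S,291.3,160.6),(T,253.4,235.6)))
print('cap',tri((S,166.8,246),(T,376,242.9)))
print('bar ear end',tri((S,175,235),(T,374,228)),'far',tri((S,131,247),(T,406.8,230.6)))
up=tri((S,278.1,229.3),(T,282.6,199.4));print('peg up? ',up, 'low?',tri((S,278.1,229.3),(T,285.4,222.8)))
# peg top heights for given deck: centre(75mm) +18mm*normal
n=18e-3*np.cos(.5)
a=plane(T,282.6,199.4,.075+.035*np.sin(.5)+n);b=plane(T,285.4,222.8,.075-.035*np.sin(.5)+n)
print('pegs',a,b,np.linalg.norm(a-b),'yaw',np.degrees(np.arctan2(*(a-b)[[1,0]])))
for nm,u,v,z in(('can',404,156,.15),('cup',157,207,.08)):print(nm,plane(T,u,v,z))
print('bar at z.141',plane(T,374,228,.141),plane(T,406.8,230.6,.141))
s=snap('wrist');print('wristcam mount',np.array(s['mount']),s['fx'])
E
```

```text
knob (array([0.492, 0.145, 0.201]), [0.00037747224032034637, 0.00037747224032032604])
cap (array([ 0.509, -0.193,  0.089]), [0.000761074614650751, 0.000761074614650651])
bar ear end (array([ 0.542, -0.179,  0.133]), [0.00031728538559317165, 0.00031728538559315403]) far (array([ 0.539, -0.269,  0.136]), [0.0007017964327739478, 0.000701796432773954])
peg up?  (array([0.609, 0.058, 0.102]), [0.020198303146680197, 0.020198303146680165]) low? (array([0.559, 0.065, 0.066]), [5.9762408241667144e-05, 5.976240824182322e-05])
pegs [0.617 0.076 0.108] [0.557 0.065 0.074] 0.07010559605930561 yaw 10.397074938985352
can [ 0.749 -0.259  0.15 ]
cup [0.584 0.439 0.08 ]
bar at z.141 [ 0.54  -0.178  0.141] [ 0.538 -0.267  0.141]
wristcam mount [[ 0.    -0.945 -0.328  0.085]
 [ 1.     0.    -0.001 -0.001]
 [ 0.001 -0.328  0.945 -0.142]
 [ 0.     0.     0.     1.   ]] 292.4601524947991
```

```bash
cat >> h.py <<'E'
np.set_printoptions(precision=4,suppress=True)
def goal(p,Rg,s=None):
    s=s or manip.sense(); R0=Ro.from_quat(s['tool_rot']).as_matrix()
    return R0.T@(np.array(p)-s['tcp_pos'])*1000, Ro.from_matrix(R0.T@Rg).as_rotvec(degrees=True)
def down(yaw):  # tool x = +y of frame with that yaw(deg), tool y = +x
    c,s=np.cos(np.radians(yaw)),np.sin(np.radians(yaw)); X=[-s,c,0];Y=[c,s,0]; return np.array([X,Y,[0,0,-1.]]).T
def deckR(yaw,t=.5): return Ro.from_euler('z',yaw,degrees=True).as_matrix()@Ro.from_euler('y',-t).as_matrix()
def deckTool(yaw,t=.5):
    D=deckR(yaw,t); return np.array([D[:,1],D[:,0],-D[:,2]]).T
E
python3 -c "
from h import *
print(*goal([.48,.06,.42],down(0)))
"
```

```text
[-407.7724 -364.6304 -188.7739] [-0.029   0.0125 64.5707]
```

>>> {"fn": "step_arm", "kwargs": {"commands": [-0.015,-0.014,-0.014,0,0,5,-0.047,-0.042,-0.035,0,0,12,-0.08,-0.072,-0.055,0,0,19,-0.113,-0.101,-0.075,0,0,26,-0.146,-0.131,-0.095,0,0,33,-0.179,-0.16,-0.115,0,0,40,-0.212,-0.19,-0.135,0,0,47,-0.245,-0.219,-0.15,0,0,54,-0.278,-0.249,-0.165,0,0,60,-0.311,-0.278,-0.175,0,0,64.6], "jaw": 100}}

```text
t: 1.35
tcp_pos: [0.4304, 0.1782, 0.4078]
tool_rot: [0.709, 0.706, 0.001, 0.001]
force: [1.3, -0.6, 0.5]
finger_gap: 1.004
gripper_force: 0.0
```

```bash
python3 -c "
from h import *
print(manip.sense());print(*goal([.48,.06,.42],down(0)))
"
```

```text
{'t': 1.35, 'q': array([0.1518, 0.1253, 1.5467, 0.    , 1.4671, 0.156 ]), 'qd': array([-0.9508, -0.0768, -0.1496,  0.0025,  0.2329, -0.1572]), 'tau': array([  3.9313, -28.921 , -20.2761,  -0.0405,   0.0798,   0.1655]), 'tcp_pos': array([0.4304, 0.1782, 0.4078]), 'tool_rot': array([0.7086, 0.7056, 0.001 , 0.0007]), 'force': array([ 1.2543, -0.5962,  0.4891]), 'ft_torque': array([-0.0129,  0.0028,  0.028 ]), 'gripper_force': 0.0, 'finger_gap': 1.0039807457503354}
[-117.9501   50.119   -12.1332] [ 0.1401 -0.0231 -0.2372]
```

>>> {"fn": "step_arm", "kwargs": {"commands": [-0.025,0.01,-0.002,0,0,0,-0.05,0.02,-0.004,0,0,0,-0.075,0.032,-0.006,0,0,0,-0.095,0.042,-0.008,0,0,0,-0.105,0.05,-0.01,0,0,0,-0.105,0.05,-0.01,0,0,0,-0.105,0.05,-0.01,0,0,0,-0.105,0.05,-0.01,0,0,0,-0.105,0.05,-0.01,0,0,0,-0.105,0.05,-0.01,0,0,0]}}

```text
t: 2.35
tcp_pos: [0.4794, 0.0756, 0.4163]
tool_rot: [0.707, 0.707, 0.0, -0.0]
force: [0.3, 1.0, 0.5]
finger_gap: 0.996
gripper_force: 0.0
```

```bash
python3 - <<'E'
from h import *
W=snap('wrist'); s=manip.sense(); print(s['tcp_pos'],s['tool_rot'],s['q'])
import pickle; pickle.dump({k:W[k] for k in('Rwc','c','fx','fy','cx','cy','img')},open('w1.pkl','wb'))
cv2.imwrite('pics/w1.png',cv2.convertScaleAbs(W['img'],alpha=1.5))
print('pegs/cap proj',[proj(W,p) for p in([.617,.076,.108],[.557,.065,.074],[.492,.145,.201],[.541,-.224,.141])])
for n,lo,hi in(('red',(0,120,60),(8,255,255)),('or',(10,110,50),(35,255,255))): print(n,[b for b in blobs(W['img'],lo,hi,20)[0]])
E
```

```text
[0.4795 0.0754 0.4163] [ 0.7069  0.7073  0.     -0.    ] [-0.0748  0.1539  1.4895  0.0001  1.4982 -0.0754]
pegs/cap proj [array([368.558, 161.092]), array([326.0883, 163.8217]), array([290.4959, 117.0602]), array([314.025, 332.233])]
red [(array([292.4, 117.4]), [281, 106, 23, 24, 442])]
or [(array([368.5, 160.5]), [364, 156, 10, 10, 82]), (array([327.1, 163.5]), [323, 159, 10, 10, 71]), (array([294.5, 301.1]), [287, 294, 16, 15, 194]), (array([119.7, 405.7]), [93, 387, 52, 33, 1213])]
```

View pics/w1.png

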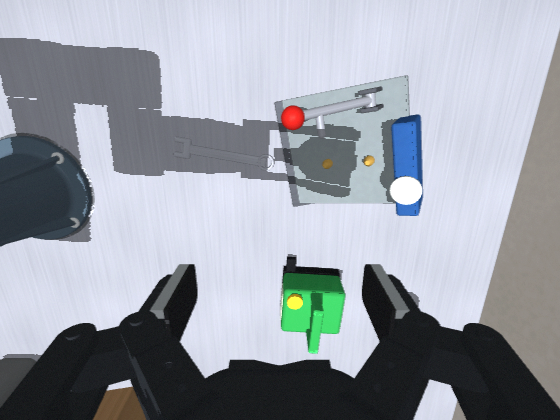

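The wrist view shows the pegs at (368,160) and (327,163) and the knob at (292,117), within about 1 px of the predictions. The jug is at (312,305) with its bar running from (317,308) to (314,352).

```bash
python3 - <<'E'
from h import *
import pickle
W=pickle.load(open('w1.pkl','rb')); S=snap('scene');T=snap('top')
up,r1=tri((W,368.5,160.5),(T,282.6,199.4)); lo,r2=tri((W,327.1,163.5),(T,285.4,222.8)); print(up,r1,lo,r2,np.linalg.norm(up-lo),'slope',np.arcsin((up-lo)[2]/np.linalg.norm(up-lo)))
kn,r=tri((W,292.4,117.4),(T,253.4,235.5),(S,291.3,160.5)); print('knob',kn,r)
cap,r=tri((W,294.5,301.1),(T,376,242.9),(S,166.8,245.5));print('cap',cap,r)
n=18e-3*np.cos(.5)*.8
a=plane(W,368.5,160.5,.075+.035*np.sin(.5)+n);b=plane(W,327.1,163.5,.075-.035*np.sin(.5)+n)
print('W pegs',a,b,'yaw',np.degrees(np.arctan2(*(a-b)[[1,0]])))
# deck edges yaw from wrist image: front lower edge etc
yaw=np.degrees(np.arctan2(*(up-lo)[[1,0]]));print('yaw',yaw)
for y in(8,9.5,11):
    D=deckR(y); o=(a+b)/2-D[:,2]*.0144
    k=D.T@(kn-o); print(y,o,'knob in deck',k,'theta',np.arctan2(k[2]-.03,.05-k[0]),'r',np.hypot(k[2]-.03,.05-k[0]))
print(*goal([.54,-.223,.26],down(-1)))
E
```

```text
[0.6184 0.076  0.1031] [9.675720382719298e-05, 9.675720382720534e-05] [0.5587 0.0647 0.0688] [0.0008193321277259626, 0.0008193321277259175] 0.06979180248477254 slope 0.5143788967294675
knob [0.4934 0.145  0.2014] [0.0009346036941132426, 0.0009776855124132636, 0.0002895553603019821]
cap [ 0.5086 -0.1935  0.0915] [0.0017624584678423555, 0.00046899139753899823, 0.0017809714599975302]
W pegs [0.6179 0.0763 0.1044] [0.5592 0.0649 0.0709] yaw 10.916669877127184
yaw 10.717594239302091
8 [0.5954 0.0716 0.075 ] knob in deck [-0.0191  0.0869  0.1544] theta 1.0637801911331657 r 0.14233491880082216
9.5 [0.5954 0.0717 0.075 ] knob in deck [-0.0171  0.0891  0.1533] theta 1.0725512334036025 r 0.14039264543565802
11 [0.5953 0.0719 0.075 ] knob in deck [-0.015   0.0912  0.1522] theta 1.0817896101663445 r 0.13841474617628086
[-298.2031   60.354   156.339 ] [ 0.0025 -0.0032  1.0058]
```

>>> {"fn": "step_arm", "kwargs": {"commands": [-0.02,0.004,0.008,0,0,0,-0.06,0.012,0.025,0,0,0,-0.1,0.02,0.045,0,0,0.5,-0.14,0.028,0.065,0,0,0.5,-0.18,0.036,0.085,0,0,1,-0.22,0.044,0.105,0,0,1,-0.255,0.052,0.125,0,0,1,-0.285,0.06,0.145,0,0,1,-0.298,0.06,0.156,0,0,1,-0.298,0.06,0.156,0,0,1]}}

```text
t: 3.5
tcp_pos: [0.5386, -0.224, 0.2583]
tool_rot: [0.714, 0.7, -0.0, -0.002]
force: [-0.1, 1.1, 0.4]
finger_gap: 1.0
gripper_force: 0.0
```

>>> {"fn": "step_arm", "kwargs": {"commands": [0,0,0,0,0,0,0,0,0,0,0,0,0,0,0,0,0,0,0,0,0,0,0,0,0,0,0,0,0,0,0,0,0,0,0,0,0,0,0,0,0,0,0,0,0,0,0,0,0,0,0,0,0,0,0,0,0,0,0,0]}}

```text
t: 4.5
tcp_pos: [0.5396, -0.2233, 0.2602]
tool_rot: [0.713, 0.701, -0.0, -0.0]
force: [-0.8, 0.3, -0.1]
finger_gap: 0.999
gripper_force: 0.0
```

```bash
python3 - <<'E'
from h import *
import pickle
s=manip.sense(); W=snap('wrist');print(s['tcp_pos'],s['tool_rot'])
pickle.dump({k:W[k] for k in('Rwc','c','fx','fy','cx','cy','img')},open('w2.pkl','wb'))
cv2.imwrite('pics/w2.png',cv2.convertScaleAbs(W['img'],alpha=1.5))
b,m=blobs(W['img'],(45,120,30),(80,255,255),200); print(b)
print(proj(W,[.54,-.178,.141]),proj(W,[.54,-.267,.141]))
E
```

```text
[ 0.5396 -0.2233  0.2602] [ 0.7135  0.7007 -0.     -0.0001]
[(array([285.7, 183.4]), [231, 133, 109, 113, 9069])]
[279.1905 150.2137] [280.8095 241.009 ]
```

View pics/w2.png

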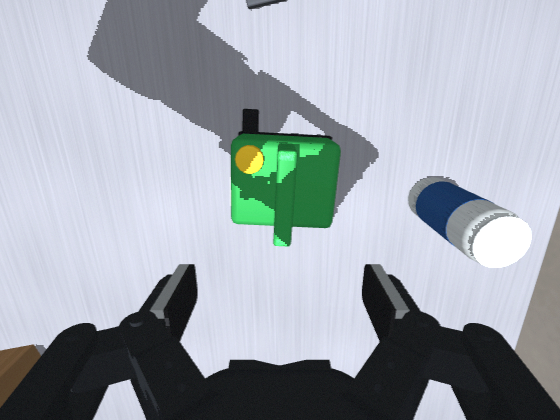

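The wrist view shows the jug's green top spanning (232–340, 135–227). Its bar runs from about (287,147) at the ear end to (282,243), and the can is well to the right at (495,240). I'll fit the edges next.

```bash
python3 - <<'E'
from h import *
import pickle
W=pickle.load(open('w2.pkl','rb')); I=W['img']; hsv=cv2.cvtColor(I,cv2.COLOR_BGR2HSV)
m=cv2.inRange(hsv,(45,120,30),(80,255,255))
# body bottom edge & bar end
cols=[c for c in list(range(240,270,3))+list(range(300,326,3))]
P=np.array([(c,np.where(m[:,c])[0].max()) for c in cols]);k=np.polyfit(P[:,0],P[:,1],1);print('bottom edge slope deg',np.degrees(np.arctan(k[0])),k,P[:,1])
a,b=[plane(W,u,np.polyval(k,u),.09) for u in(240,325)];print('edge yaw',np.degrees(np.arctan2(*(b-a)[[1,0]])),a,b)
for r in(230,233,236,239,242):
    x=np.where(m[r])[0]; print(r,x.min(),x.max())
for r in(150,155,160,185,200,210,220): print(r,I[r,268:308,1].tolist())
E
```

```text
bottom edge slope deg 2.459636200010397 [  0.043  212.8153] [223 223 223 224 224 224 224 224 224 224 226 226 226 226 226 226 226 227
 227]
edge yaw -3.6664587959246884 [ 0.4931 -0.2684  0.09  ] [ 0.5913 -0.2747  0.09  ]
230 274 290
233 274 290
236 274 290
239 274 290
242 274 289
150 [169, 169, 170, 170, 168, 168, 169, 169, 163, 128, 65, 75, 93, 94, 92, 89, 89, 86, 80, 80, 82, 80, 77, 75, 73, 71, 67, 66, 72, 79, 78, 110, 164, 165, 164, 163, 164, 164, 163, 164]
155 [169, 169, 169, 169, 169, 168, 168, 169, 156, 127, 155, 160, 187, 223, 194, 200, 210, 198, 219, 221, 194, 219, 233, 222, 221, 207, 153, 133, 110, 71, 78, 110, 164, 164, 164, 164, 163, 148, 80, 80]
160 [169, 170, 168, 169, 169, 168, 168, 168, 154, 117, 148, 151, 163, 177, 189, 184, 174, 192, 196, 171, 189, 197, 193, 211, 184, 186, 145, 124, 96, 73, 79, 79, 79, 79, 80, 79, 79, 79, 79, 79]
185 [78, 77, 77, 79, 78, 78, 78, 74, 69, 74, 77, 78, 78, 79, 78, 78, 78, 78, 78, 78, 77, 78, 78, 78, 77, 74, 71, 75, 79, 78, 77, 78, 78, 77, 78, 77, 78, 79, 78, 78]
200 [78, 77, 77, 77, 77, 78, 75, 70, 73, 76, 77, 77, 77, 78, 78, 78, 78, 78, 77, 77, 78, 79, 77, 78, 73, 72, 74, 78, 78, 78, 77, 78, 79, 78, 77, 78, 78, 79, 78, 78]
210 [156, 157, 156, 157, 157, 141, 76, 67, 74, 77, 78, 77, 77, 78, 78, 78, 78, 78, 78, 79, 79, 77, 77, 75, 71, 69, 78, 78, 77, 79, 77, 79, 77, 78, 77, 79, 77, 77, 78, 78]
220 [153, 153, 153, 153, 153, 142, 99, 74, 76, 79, 78, 78, 77, 77, 78, 78, 78, 79, 80, 77, 77, 77, 76, 70, 69, 76, 78, 77, 76, 77, 76, 77, 77, 77, 78, 78, 76, 76, 76, 76]
```

```bash
python3 - <<'E'
from h import *
import pickle
W=pickle.load(open('w2.pkl','rb'));T=snap('top');S=snap('scene')
P=np.array([plane(W,u,v,.141) for u,v in((286,155),(284.8,185),(283.8,200),(283,220),(282,236))]);print(P)
k=np.polyfit(P[:,1],P[:,0],1);print('bar yaw',-np.degrees(np.arctan(k[0])),'x at y=-.224',np.polyval(k,-.224))
# bar end far (row ~244) and ear end (~146) heights vs top view
print('ends',plane(W,281.7,244,.141),plane(W,286.3,146,.141))
print('bar height: far',tri((W,281.7,244),(T,406.8,230.6)),'ear',tri((W,286.3,146),(T,373.8,228)))
b,m=blobs(W['img'],(18,120,60),(35,255,255),50);print(b)
cap=tri((W,*b[0][0]),(T,376,242.9));print('cap',cap)
y=np.radians(-3.2); Z=np.array([[np.cos(y),-np.sin(y)],[np.sin(y),np.cos(y)]])
print('jug origin from cap',cap[0][:2]-Z@[-.038,.030], 'ear/cap ok')
E
```

```text
[[ 0.546  -0.1823  0.141 ]
 [ 0.5446 -0.21    0.141 ]
 [ 0.5435 -0.2245  0.141 ]
 [ 0.5425 -0.2447  0.141 ]
 [ 0.5413 -0.2616  0.141 ]]
bar yaw -3.4167706183659696 x at y=-.224 0.5435977514017736
ends [ 0.5408 -0.2703  0.141 ] [ 0.5463 -0.1744  0.141 ]
bar height: far (array([ 0.5394, -0.2688,  0.1408]), [0.002056923703253002, 0.002056923703252976]) ear (array([ 0.5462, -0.18  ,  0.1157]), [0.0022479053428829257, 0.002247905342882925])
[(array([249., 159.]), [235, 145, 29, 29, 642])]
cap (array([ 0.5078, -0.1933,  0.0936]), [0.0004223538668232589, 0.0004223538668232493])
jug origin from cap [ 0.544  -0.2254] ear/cap ok
```

```bash
python3 -c "
from h import *
print(*goal([.5437,-.2235,.113],down(-3.4)))
"
```

```text
[ -0.1973   4.104  147.2539] [-0.0056 -0.0042  2.3653]
```

>>> {"fn": "step_arm", "kwargs": {"commands": [0,0.002,0.01,0,0,1,0,0.004,0.03,0,0,2.3,0,0.004,0.055,0,0,2.3,0,0.004,0.08,0,0,2.3,0,0.004,0.105,0,0,2.3,0,0.004,0.125,0,0,2.3,0,0.004,0.138,0,0,2.3,0,0.004,0.147,0,0,2.3,0,0.004,0.147,0,0,2.3,0,0.004,0.147,0,0,2.3]}}

```text
t: 5.65
tcp_pos: [0.5441, -0.2235, 0.1137]
tool_rot: [0.727, 0.686, 0.0, 0.001]
force: [-0.0, -0.0, 0.9]
finger_gap: 0.999
gripper_force: 0.0
```

>>> {"fn": "step_arm", "kwargs": {"commands": [0,0,0,0,0,0,0,0,0,0,0,0,0,0,0,0,0,0,0,0,0,0,0,0,0,0,0,0,0,0,0,0,0,0,0,0,0,0,0,0,0,0,0,0,0,0,0,0,0,0,0,0,0,0,0,0,0,0,0,0], "jaw": 0, "grip_force": 70}}

```text
t: 6.65
tcp_pos: [0.5441, -0.2234, 0.1136]
tool_rot: [0.727, 0.686, 0.0, 0.0]
force: [1.6, 1.3, 4.0]
finger_gap: 0.196
gripper_force: 70.4
```

>>> {"fn": "step_arm", "kwargs": {"commands": [0,0,-0.005,0,0,0,0,0,-0.015,0,0,0,0,0,-0.03,0,0,0,0,0,-0.05,0,0,0,0,0,-0.075,0,0,0,0,0,-0.1,0,0,0,0,0,-0.125,0,0,0,0,0,-0.142,0,0,0,0,0,-0.15,0,0,0,0,0,-0.15,0,0,0]}}

```text
t: 7.65
tcp_pos: [0.5436, -0.2234, 0.2642]
tool_rot: [0.727, 0.686, 0.0, 0.001]
force: [0.1, -0.2, -3.6]
finger_gap: 0.195
gripper_force: 69.3
```

```bash
cat >> h.py <<'E'
O=np.array([.5955,.072,.075]); YAW=10.7; D=deckR(YAW); GZ=.1136
def dk(x,y,z): return O+D@np.array([x,y,z])
E
python3 - <<'E'
from h import *
s=manip.sense();print(s['tcp_pos'],s['force'],s['finger_gap'])
for p in((0,-.15,.06),(0,0,.04)): print(p,dk(p[0],p[1],p[2]+GZ),*goal(dk(p[0],p[1],p[2]+GZ),deckTool(YAW)))
S=snap('scene');cv2.imwrite('pics/s3.png',S['img'])
E
```

```text
[ 0.5436 -0.2234  0.2642] [ 0.1307 -0.1576 -3.6029] 0.19469883477803634
(0, -0.15, 0.06) [ 0.5416 -0.0908  0.2273] [132.2469  -9.7971  36.7317] [-28.4423   3.5619 -13.7172]
(0, 0, 0.04) [0.5231 0.0583 0.2098] [280.1136 -36.8694  54.1253] [-28.4423   3.5619 -13.7172]
```

View pics/s3.png

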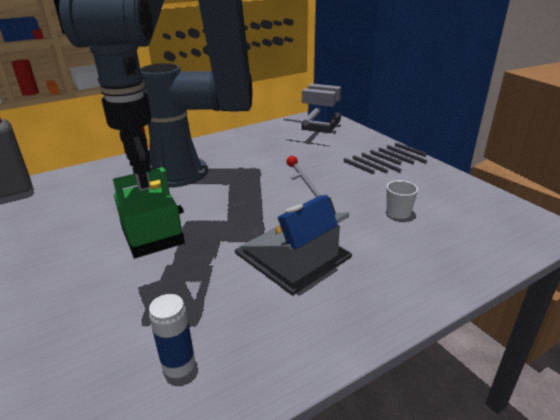

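The jug hangs level in the gripper with its body at about (148,215). The stand and the bystanders haven't moved.

>>> {"fn": "step_arm", "kwargs": {"commands": [0.008,-0.001,0.002,-2,0.3,-1,0.025,-0.002,0.006,-6,0.7,-3,0.043,-0.003,0.011,-10,1.2,-5,0.061,-0.004,0.016,-14,1.7,-7,0.079,-0.006,0.021,-18,2.3,-9,0.097,-0.007,0.026,-22,2.8,-11,0.115,-0.008,0.031,-25.5,3.2,-12.5,0.127,-0.01,0.035,-27.5,3.4,-13.3,0.132,-0.01,0.037,-28.4,3.6,-13.7,0.132,-0.01,0.037,-28.4,3.6,-13.7]}}

```text
t: 8.7
tcp_pos: [0.5388, -0.0891, 0.2239]
tool_rot: [0.619, 0.747, 0.19, 0.153]
force: [-0.1, -0.7, -3.2]
finger_gap: 0.195
gripper_force: 69.4
```

```bash
python3 - <<'E'
from h import *
s=manip.sense();print(s['tcp_pos'],s['force'],s['finger_gap'],s['q'])
for p in((0,0,.04),): print(p,*goal(dk(p[0],p[1],p[2]+GZ),deckTool(YAW)))
E
```

```text
[ 0.5388 -0.0891  0.2239] [-0.061  -0.6972 -3.2036] 0.1952876972327032 [-0.5526  0.324   1.9773  0.65    0.5637 -1.2473]
(0, 0, 0.04) [147.7036   3.5713  19.0044] [-0.3912 -0.3415 -0.1062]
```

>>> {"fn": "step_arm", "kwargs": {"commands": [0.006,0,0.001,0,0,0,0.022,0,0.003,0,0,0,0.042,0.001,0.006,0,0,0,0.063,0.001,0.009,0,0,0,0.085,0.002,0.012,0,0,0,0.107,0.002,0.015,0,0,0,0.127,0.002,0.018,0,0,0,0.141,0.002,0.019,0,0,0,0.148,0.002,0.019,0,0,0,0.148,0.002,0.019,0,0,0]}}

```text
t: 9.7
tcp_pos: [0.5242, 0.0575, 0.2107]
tool_rot: [0.618, 0.747, 0.19, 0.156]
force: [0.4, -0.8, -4.4]
finger_gap: 0.198
gripper_force: 69.4
```

>>> {"fn": "step_arm", "kwargs": {"commands": [0,0,0,0,0,0,0,0,0,0,0,0,0,0,0,0,0,0,0,0,0,0,0,0,0,0,0,0,0,0,0,0,0,0,0,0,0,0,0,0,0,0,0,0,0,0,0,0,0,0,0,0,0,0,0,0,0,0,0,0]}}

```text
t: 10.7
tcp_pos: [0.5245, 0.0566, 0.2109]
tool_rot: [0.619, 0.746, 0.19, 0.157]
force: [-0.0, -0.1, -3.4]
finger_gap: 0.199
gripper_force: 69.4
```

```bash
python3 - <<'E'
from h import *
s=manip.sense();print(s['tcp_pos'],s['force'],s['finger_gap'],s['q'])
print('deck coords of jug',D.T@(s['tcp_pos']-O)*1000-[0,0,GZ*1000])
for p in((0,0,.04),(0,0,0)): print(p,*goal(dk(p[0],p[1],p[2]+GZ),deckTool(YAW)))
# predicted cap & knob in cameras, check jug pose in hand with cap
S=snap('scene');T=snap('top')
Rj=Ro.from_quat(s['tool_rot']).as_matrix(); J=np.array([Rj[:,1],Rj[:,0],-Rj[:,2]]).T
o=s['tcp_pos']-J@[0,0,GZ]
for n,d in(('S',S),('T',T)):
    print(n,'cap expect',proj(d,o+J@[-.038,.030,.094]),[b for b in blobs(d['img'],(18,130,60),(35,255,255),20)[0] if b[1][4]<300 and 100<b[1][1]<300])
a=cv2.resize(S['img'][150:290,180:390],(400,267),interpolation=cv2.INTER_CUBIC)
b=cv2.resize(T['img'][150:280,190:385],(400,267),interpolation=cv2.INTER_CUBIC)
W=snap('wrist'); w=cv2.resize(W['img'],(356,267))
cv2.imwrite('pics/m4.png',cv2.convertScaleAbs(np.vstack([np.hstack([a,b]),np.hstack([w,np.zeros((267,444,3),np.uint8)])]),alpha=1.5))
E
```

```text
[0.5245 0.0566 0.2109] [-0.0066 -0.0923 -3.4009] 0.19856649564378406 [-0.2142  0.3143  2.0641  0.5761  0.3525 -0.9032]
deck coords of jug [ 1.3827 -1.9563 40.4461]
(0, 0, 0.04) [ 1.9542 -1.3838  0.4515] [-0.0922 -0.0938 -0.0545]
(0, 0, 0) [ 1.8888 -1.3195 40.4514] [-0.0922 -0.0938 -0.0545]
S cap expect [269.5183 176.9343] [(array([146. , 127.7]), [142, 112, 8, 36, 133]), (array([268.7, 176.7]), [263, 173, 12, 8, 52])]
T cap expect [278.0508 237.338 ] [(array([275.5, 237.1]), [273, 233, 6, 10, 42])]
```

View pics/m4.png

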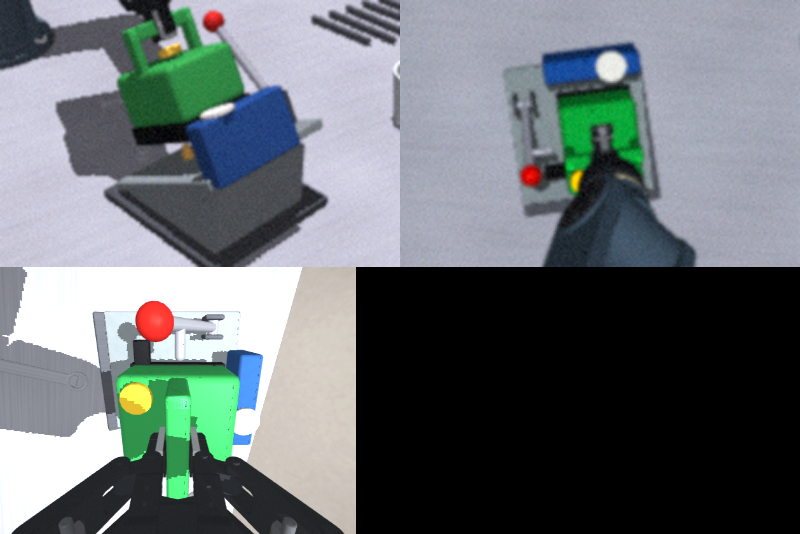

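The jug sits tilted above the deck, and the cap matches its predicted pixels. The lever knob and finger are clear of the ear and body. I'll lower it along the deck normal.

>>> {"fn": "step_arm", "kwargs": {"commands": [0.001,-0.001,0.002,0,0,0,0.002,-0.001,0.006,0,0,0,0.002,-0.001,0.01,0,0,0,0.002,-0.001,0.014,0,0,0,0.002,-0.001,0.017,0,0,0,0.002,-0.001,0.02,0,0,0,0.002,-0.001,0.023,0,0,0,0.002,-0.001,0.025,0,0,0,0.002,-0.001,0.027,0,0,0,0.002,-0.001,0.028,0,0,0]}}

```text
t: 11.85
tcp_pos: [0.5365, 0.0609, 0.1856]
tool_rot: [0.619, 0.746, 0.19, 0.157]
force: [-0.0, 0.6, -4.5]
finger_gap: 0.199
gripper_force: 69.4
```

```bash
python3 - <<'E'
from h import *
s=manip.sense();print(s['tcp_pos'],s['force'],s['ft_torque'])
print('deck coords of jug',D.T@(s['tcp_pos']-O)*1000-[0,0,GZ*1000], 'F deck',D.T@s['force'],goal(dk(0,0,GZ),deckTool(YAW)))
E
```

```text
[0.5365 0.0609 0.1856] [-0.028   0.6487 -4.4807] [-0.0733  0.6218  0.0056]
deck coords of jug [ 0.3256  0.0354 12.2906] F deck [-2.0666  0.6426 -3.9768] (array([-0.0553, -0.3051, 12.2911]), array([-0.0953, -0.0911, -0.0617]))
```

>>> {"fn": "step_arm", "kwargs": {"commands": [0,0,0.0015,0,0,0,0,0,0.003,0,0,0,0,0,0.0045,0,0,0,0,0,0.006,0,0,0,0,0,0.0075,0,0,0,0,0,0.009,0,0,0,0,0,0.01,0,0,0,0,0,0.011,0,0,0,0,0,0.0115,0,0,0,0,0,0.012,0,0,0]}}

```text
t: 12.85
tcp_pos: [0.5414, 0.0623, 0.1756]
tool_rot: [0.619, 0.746, 0.191, 0.157]
force: [-8.4, -0.8, 9.5]
finger_gap: 0.197
gripper_force: 71.5
```

```bash
python3 - <<'E'
from h import *
s=manip.sense();print(s['tcp_pos'],s['force'],s['ft_torque'])
print('deck coords of jug',D.T@(s['tcp_pos']-O)*1000-[0,0,GZ*1000], 'F deck',D.T@s['force'],goal(dk(0,0,GZ),deckTool(YAW)))
E
```

```text
[0.5414 0.0623 0.1756] [-8.3946 -0.7515  9.484 ] [-0.0958  0.759   0.0812]
deck coords of jug [0.0318 0.4807 1.0503] F deck [-2.8144  0.8202 12.3445] (array([-0.4828, -0.0298,  1.0494]), array([-0.0859, -0.1158, -0.0505]))
```

>>> {"fn": "step_arm", "kwargs": {"commands": [0,0,0.0003,0,0,0,0,0,0.0006,0,0,0,0,0,0.001,0,0,0,0,0,0.001,0,0,0,0,0,0.001,0,0,0,0,0,0.001,0,0,0,0,0,0.001,0,0,0,0,0,0.001,0,0,0,0,0,0.001,0,0,0,0,0,0.001,0,0,0]}}

```text
t: 13.85
tcp_pos: [0.5415, 0.0623, 0.1756]
tool_rot: [0.618, 0.746, 0.191, 0.157]
force: [-10.8, -1.6, 11.7]
finger_gap: 0.195
gripper_force: 72.2
```

```bash
python3 - <<'E'
from h import *
s=manip.sense();print(s['tcp_pos'],s['force'],s['ft_torque'])
print('deck coords of jug',D.T@(s['tcp_pos']-O)*1000-[0,0,GZ*1000], 'F deck',D.T@s['force'],goal(dk(0,0,GZ),deckTool(YAW)))
S=snap('scene');a=cv2.resize(S['img'][180:290,220:360],(700,550),interpolation=cv2.INTER_CUBIC);cv2.imwrite('pics/s5.png',cv2.convertScaleAbs(a,alpha=1.8))
E
```

```text
[0.5415 0.0623 0.1756] [-10.8017  -1.6123  11.7389] [-0.1931  0.8498 -0.0395]
deck coords of jug [0.0654 0.4875 1.051 ] F deck [-3.9493  0.4212 15.5339] (array([-0.489 , -0.0646,  1.0503]), array([-0.0243, -0.0835, -0.0401]))
```

View pics/s5.png

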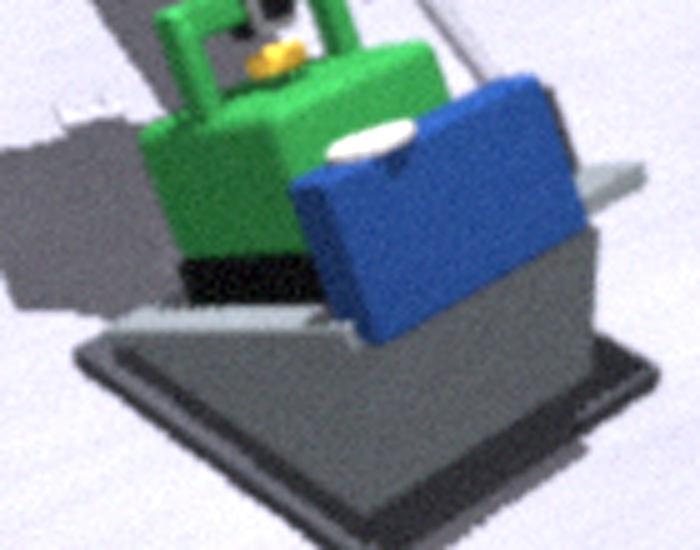

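The foot is flush on the deck at about (250,300) in the crop, and the contact is firm. I'll release and back off along the normal.

>>> {"fn": "step_arm", "kwargs": {"commands": [0,0,-0.001,0,0,0,0,0,-0.001,0,0,0,0,0,-0.001,0,0,0,0,0,-0.001,0,0,0,0,0,-0.001,0,0,0,0,0,-0.001,0,0,0,0,0,-0.001,0,0,0,0,0,-0.001,0,0,0,0,0,-0.001,0,0,0,0,0,-0.001,0,0,0], "jaw": 100}}

```text
t: 14.9
tcp_pos: [0.542, 0.062, 0.1752]
tool_rot: [0.619, 0.746, 0.19, 0.157]
force: [0.2, -0.2, 0.4]
finger_gap: 1.002
gripper_force: 0.0
```

>>> {"fn": "step_arm", "kwargs": {"commands": [0,0,-0.003,0,0,0,0,0,-0.01,0,0,0,0,0,-0.02,0,0,0,0,0,-0.035,0,0,0,0,0,-0.05,0,0,0,0,0,-0.067,0,0,0,0,0,-0.084,0,0,0,0,0,-0.096,0,0,0,0,0,-0.1,0,0,0,0,0,-0.1,0,0,0]}}

```text
t: 15.9
tcp_pos: [0.4951, 0.0528, 0.2637]
tool_rot: [0.619, 0.746, 0.191, 0.157]
force: [0.0, -0.2, -0.4]
finger_gap: 1.001
gripper_force: 0.0
```

```bash
python3 - <<'E'
from h import *
import pickle
s=manip.sense();W=snap('wrist');print(s['tcp_pos'],s['force'],s['finger_gap'])
pickle.dump({k:W[k] for k in('Rwc','c','fx','fy','cx','cy','img')},open('w6.pkl','wb'))
cv2.imwrite('pics/w6.png',cv2.convertScaleAbs(W['img'],alpha=1.4))
S=snap('scene');T=snap('top')
K=lambda d,mx:[b for b in blobs(d['img'],(0,120,60),(8,255,255),30)[0] if b[1][4]<mx and b[1][1]+d.get('o',0)>60]
C=lambda d:[b for b in blobs(d['img'],(18,130,60),(35,255,255),20)[0] if 100<b[1][1]<350]
for n,d in(('S',S),('T',T),('W',W)): print(n,'knob',K(d,3000),'cap',C(d),'cap expect',proj(d,dk(-.038,.03,.094)),'ear exp',proj(d,dk(-.045,.066,.022)))
for th in(1.0,1.08,1.15): print(th,proj(W,dk(.05-.135*np.cos(th),.092,.03+.135*np.sin(th))),proj(T,dk(.05-.135*np.cos(th),.092,.03+.135*np.sin(th))))
E
```

```text
[0.4951 0.0528 0.2637] [ 0.0097 -0.2453 -0.4081] 1.001442672104016
S knob [(array([140.8, 129.8]), [135, 113, 12, 36, 169]), (array([291.6, 160.4]), [287, 156, 10, 10, 62])] cap [(array([205.5, 119.3]), [186, 104, 43, 34, 1082]), (array([145.9, 127.5]), [142, 112, 8, 35, 132]), (array([249.1, 119.6]), [243, 114, 15, 12, 116]), (array([274.4, 191.7]), [269, 189, 12, 7, 61])] cap expect [275.5019 192.477 ] ear exp [294.3501 214.6019]
T knob [(array([253.3, 235. ]), [249, 231, 10, 10, 73])] cap [(array([277. , 233.9]), [272, 229, 11, 12, 103])] cap expect [276.6313 233.2208] ear exp [263.2893 229.5236]
W knob [(array([254.9,  93.9]), [235, 72, 41, 45, 1455])] cap [(array([236. , 169.1]), [219, 153, 35, 33, 877])] cap expect [237.6339 166.9222] ear exp [238.6033 121.3368]
1.0 [245.5741  91.5787] [253.3475 236.7795]
1.08 [258.7383  91.2371] [252.8576 234.0632]
1.15 [271.3945  90.963 ] [252.4057 231.4606]
```

View pics/w6.png

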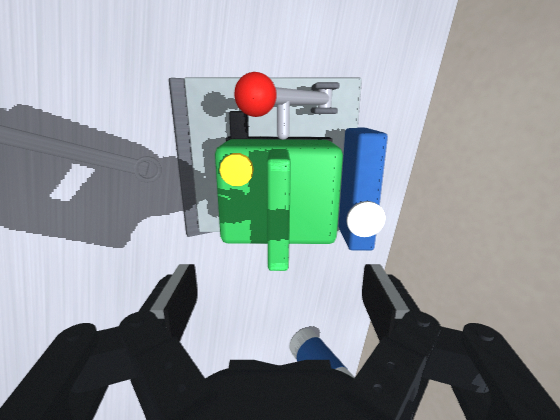

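The jug is home, its edges parallel to the deck and its cap where expected at (236,169). The ear at (238,125) lies in the lever's path. The knob is at (255,94), so the lever is at about 1.06 rad.

```bash
python3 - <<'E'
from h import *
print(goal(dk(-.012,.091,.178),deckTool(YAW)))
t0=1.06
for t in np.arange(1.06,-.09,-.05): print(round(t,2),'y %.1f z %.1f'%(1000*(.05-.135*np.cos(t)+.004),-1000*(.03+.135*np.sin(t)+.014)))
E
```

```text
(array([ 90.9664, -12.1957,  35.8315]), array([-0.1415, -0.1099, -0.072 ]))
1.06 y -12.0 z -161.8
1.01 y -17.8 z -158.3
0.96 y -23.4 z -154.6
0.91 y -28.9 z -150.6
0.86 y -34.1 z -146.3
0.81 y -39.1 z -141.8
0.76 y -43.9 z -137.0
0.71 y -48.4 z -132.0
0.66 y -52.6 z -126.8
0.61 y -56.7 z -121.3
0.56 y -60.4 z -115.7
0.51 y -63.8 z -109.9
0.46 y -67.0 z -103.9
0.41 y -69.8 z -97.8
0.36 y -72.3 z -91.6
0.31 y -74.6 z -85.2
0.26 y -76.5 z -78.7
0.21 y -78.0 z -72.1
0.16 y -79.3 z -65.5
0.11 y -80.2 z -58.8
0.06 y -80.8 z -52.1
0.01 y -81.0 z -45.3
-0.04 y -80.9 z -38.6
```

>>> {"fn": "step_arm", "kwargs": {"commands": [0.004,-0.001,0,0,0,0,0.014,-0.002,0,0,0,0,0.028,-0.004,0,0,0,0,0.043,-0.006,0,0,0,0,0.058,-0.008,0.005,0,0,0,0.073,-0.01,0.01,0,0,0,0.084,-0.012,0.015,0,0,0,0.09,-0.012,0.02,0,0,0,0.09,-0.012,0.02,0,0,0,0.09,-0.012,0.02,0,0,0], "jaw": 0, "grip_force": 20}}

```text
t: 17.05
tcp_pos: [0.4776, 0.1412, 0.2397]
tool_rot: [0.619, 0.746, 0.19, 0.157]
force: [0.7, -0.3, -0.5]
finger_gap: -0.001
gripper_force: 0.0
```

```bash
python3 - <<'E'
from h import *
s=manip.sense();print(s['force'],D.T@(s['tcp_pos']-O)*1000,s['finger_gap'])
print(goal(dk(-.012,.091,.178),deckTool(YAW)))
E
```

```text
[ 0.7331 -0.3023 -0.456 ] [-11.4167  89.9334 193.9345] -0.000619227438196098
(array([ 1.0383, -0.5525, 15.9374]), array([-0.1136, -0.0999, -0.0455]))
```

>>> {"fn": "step_arm", "kwargs": {"commands": [0.001,0,0.012,0,0,0,0.001,0,0.025,0,0,0,0.001,-0.0005,0.032,0,0,0,0.001,-0.0063,0.0357,0,0,0,0.001,-0.0119,0.0394,0,0,0,0.001,-0.0174,0.0434,0,0,0,0.001,-0.0226,0.0477,0,0,0,0.001,-0.0276,0.0522,0,0,0,0.001,-0.0324,0.057,0,0,0,0.001,-0.0369,0.062,0,0,0]}}

```text
t: 18.05
tcp_pos: [0.4717, 0.1418, 0.1668]
tool_rot: [0.619, 0.746, 0.189, 0.155]
force: [-4.0, 1.2, 2.0]
finger_gap: 0.002
gripper_force: 1.4
```

```bash
python3 - <<'E'
from h import *
s=manip.sense();print(D.T@s['force'],D.T@(s['tcp_pos']-O)*1000)
S=snap('scene');T=snap('top')
for n,d in(('S',S),('T',T)): print(n,[b for b in blobs(d['img'],(0,120,60),(8,255,255),5)[0] if 140<b[1][1]<260],proj(d,dk(.05-.135*np.cos(.71),.092,.03+.135*np.sin(.71))))
E
```

```text
[-2.319   1.925   3.5756] [-51.392   91.5594 132.7218]
S [(array([288.3, 173.1]), [287, 171, 4, 6, 14])] [287.3578 175.6877]
T [] [254.8407 244.1096]
```

>>> {"fn": "step_arm", "kwargs": {"commands": [0,-0.003,0.0052,0,0,0,0,-0.006,0.0107,0,0,0,0,-0.01,0.0163,0,0,0,0,-0.0135,0.0221,0,0,0,0,-0.0165,0.0281,0,0,0,0,-0.019,0.0342,0,0,0,0,-0.022,0.0404,0,0,0,0,-0.024,0.0468,0,0,0,0,-0.026,0.0533,0,0,0,0,-0.0275,0.0599,0,0,0]}}

```text
t: 19.15
tcp_pos: [0.4801, 0.1424, 0.1022]
tool_rot: [0.619, 0.746, 0.191, 0.157]
force: [-1.7, -0.6, -0.2]
finger_gap: 0.001
gripper_force: 0.3
```

```bash
python3 - <<'E'
from h import *
s=manip.sense();print(D.T@s['force'],D.T@(s['tcp_pos']-O)*1000, goal(dk(-.081,.092,.044),deckTool(YAW)))
S=snap('scene')
for n,d in(('S',S),): print(n,[b for b in blobs(d['img'],(0,120,60),(8,255,255),5)[0] if 140<b[1][1]<260],proj(d,dk(.05-.135*np.cos(.21),.092,.03+.135*np.sin(.21))))
E
```

```text
[-1.6833 -0.2673  0.7122] [-75.015   90.6373  72.0021] (array([ 1.3272, -5.9763, 28.0057]), array([-0.0228, -0.0506, -0.1035]))
S [] [288.2874 198.8607]
```

>>> {"fn": "step_arm", "kwargs": {"commands": [0.001,-0.001,0.005,0,0,0,0.001,-0.002,0.01,0,0,0,0.001,-0.003,0.015,0,0,0,0.001,-0.004,0.02,0,0,0,0.001,-0.005,0.024,0,0,0,0.001,-0.005,0.027,0,0,0,0.001,-0.005,0.028,0,0,0,0.001,-0.005,0.029,0,0,0,0.001,-0.005,0.0295,0,0,0,0.001,-0.005,0.03,0,0,0]}}

```text
t: 20.2
tcp_pos: [0.491, 0.1448, 0.077]
tool_rot: [0.619, 0.747, 0.191, 0.152]
force: [-1.1, 0.3, 0.6]
finger_gap: -0.003
gripper_force: 0.3
```

```bash
python3 - <<'E'
from h import *
s=manip.sense();print(D.T@s['force'],D.T@(s['tcp_pos']-O)*1000)
E
```

```text
[-0.6253  0.4887  1.0195] [-77.3134  90.9226  44.4869]
```

>>> {"fn": "step_arm", "kwargs": {"commands": [0,0,0,0,0,0,0,0,0.0005,0,0,0,0,0,0.001,0,0,0,0,0,0.0015,0,0,0,0,0,0.002,0,0,0,0,0,0.002,0,0,0,0,0,0.002,0,0,0,0,0,0.002,0,0,0,0,0,0.002,0,0,0,0,0,0.002,0,0,0]}}

```text
t: 21.2
tcp_pos: [0.4913, 0.1449, 0.0761]
tool_rot: [0.619, 0.747, 0.191, 0.152]
force: [-4.5, -2.1, 9.5]
finger_gap: 0.001
gripper_force: 5.3
```

```bash
python3 - <<'E'
from h import *
s=manip.sense();print(D.T@s['force'],D.T@(s['tcp_pos']-O)*1000,s['q'],goal(dk(-.081,.092,.044),deckTool(YAW)))
E
```

```text
[ 0.3476 -1.2452 10.643 ] [-77.4848  90.9939  43.5279] [ 0.0138  0.6413  2.2079  2.6951  0.2133 -2.8541] (array([ 1.001 , -3.5211, -0.4375]), array([-0.3991, -0.5777, -0.1576]))
```

The lever is at its stop, with 10 N at the expected height. Joint 6 is close to its limit, so I'll back straight off.

>>> {"fn": "step_arm", "kwargs": {"commands": [0,0.001,-0.004,0,0,0,0,0.002,-0.01,0,0,0,0,0.003,-0.018,0,0,0,0,0.004,-0.028,0,0,0,0,0.005,-0.04,0,0,0,0,0.005,-0.055,0,0,0,0,0.005,-0.07,0,0,0,0,0.005,-0.085,0,0,0,0,0.005,-0.095,0,0,0,0,0.005,-0.1,0,0,0]}}

```text
t: 22.2
tcp_pos: [0.4532, 0.1376, 0.1613]
tool_rot: [0.618, 0.747, 0.193, 0.151]
force: [-0.1, 0.6, 0.5]
finger_gap: -0.001
gripper_force: 0.0
```

```bash
python3 - <<'E'
from h import *
s=manip.sense();W=snap('wrist');S=snap('scene');T=snap('top');print(s['force'],s['q'],D.T@(s['tcp_pos']-O)*1000)
w=cv2.resize(W['img'],(400,300));a=cv2.resize(S['img'][110:320,110:390],(400,300),interpolation=cv2.INTER_CUBIC);b=cv2.resize(T['img'][130:310,130:430],(500,300),interpolation=cv2.INTER_CUBIC);
cv2.imwrite('pics/m7.png',cv2.convertScaleAbs(np.vstack([np.hstack([w,a]),np.hstack([b,np.zeros((300,300,3),np.uint8)])]),alpha=1.4))
for n,d in(('S',S),('T',T),('W',W)):
  print(n,[b for b in blobs(d['img'],(0,120,60),(8,255,255),5)[0] if 10<b[1][1]<300],*[(t,proj(d,dk(.05-.135*np.cos(t),.092,.03+.135*np.sin(t)))) for t in(0,.05,.1)])
  print('  cap',[b for b in blobs(d['img'],(18,130,60),(35,255,255),20)[0] if 100<b[1][1]<350][-1],proj(d,dk(-.038,.03,.094)))
E
```

```text
[-0.0841  0.63    0.4907] [-0.0112  0.3838  2.2412  1.2745  0.112  -1.4453] [-70.6065  90.9213 136.9573]
S [(array([39. , 34.2]), [34, 28, 10, 12, 61]), (array([22.6, 77.7]), [11, 59, 28, 37, 390]), (array([26.4, 60.2]), [25, 60, 4, 2, 5]), (array([141.1, 131.6]), [135, 115, 12, 34, 157])] (0, array([291.2138, 208.9904])) (0.05, array([290.3907, 206.5888])) (0.1, array([289.6453, 204.1776]))
  cap (array([274.8, 191.3]), [269, 188, 12, 8, 63]) [275.5019 192.477 ]
T [] (0, array([256.241 , 244.6505])) (0.05, array([256.2509, 245.3719])) (0.1, array([256.2448, 245.9884]))
  cap (array([277., 234.]), [272, 229, 11, 12, 102]) [276.6313 233.2208]
W [(array([261.4, 205.8]), [247, 191, 29, 31, 716])] (0, array([264.8861, 203.4716])) (0.05, array([264.6698, 205.8491])) (0.1, array([264.8373, 208.3419]))
  cap (array([325.2, 298. ]), [313, 292, 26, 14, 235]) [323.8779 307.4324]
```

View pics/m7.png

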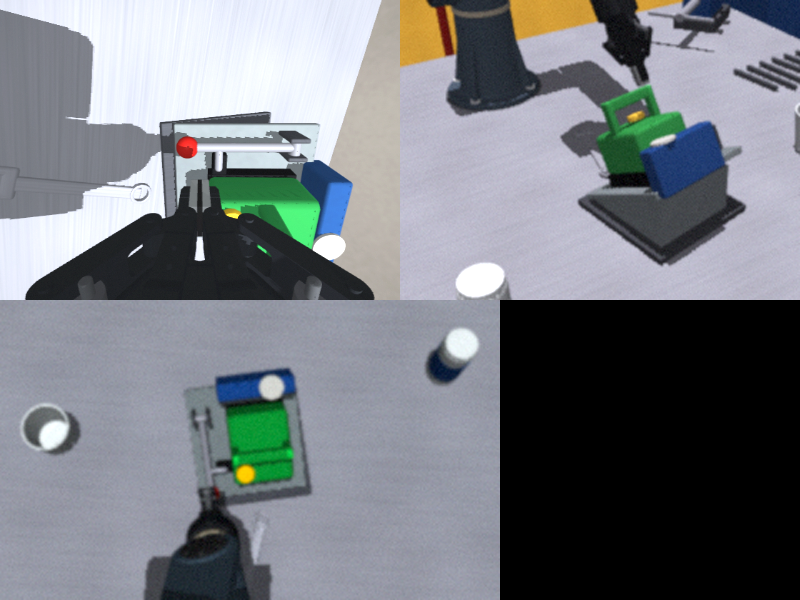

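In the mosaic the lever lies flat along the deck with its finger over the ear. The jug is seated, and the can, cup and wrench are where they were. I'll lift clear and confirm with a fixed camera.

>>> {"fn": "step_arm", "kwargs": {"commands": [0,0.002,-0.008,2,0,0,0,0.006,-0.02,5,0,0,0,0.012,-0.035,9,0,0,0,0.02,-0.05,13,0,0,0,0.03,-0.065,17,0,0,0,0.04,-0.08,21,0,0,0,0.05,-0.095,24,0,0,0,0.056,-0.106,26,0,0,0,0.06,-0.112,28,0,0,0,0.06,-0.112,28,0,0]}}

```text
t: 23.35
tcp_pos: [0.455, 0.1373, 0.2884]
tool_rot: [0.636, 0.772, 0.009, -0.004]
force: [0.1, -0.5, 0.4]
finger_gap: 0.001
gripper_force: 0.0
```

```bash
python3 - <<'E'
from h import *
s=manip.sense();W=snap('wrist');S=snap('scene');T=snap('top');print(s['force'],s['q'],s['tcp_pos'])
for n,d in(('S',S),('T',T),('W',W)):
  print(n,[(b[0],b[1][4]) for b in blobs(d['img'],(0,120,60),(8,255,255),5)[0] if 10<b[1][1]<300],*[(t,proj(d,dk(.05-.135*np.cos(t),.092,.03+.135*np.sin(t)))) for t in(0,.1)])
kw=[b for b in blobs(W['img'],(0,120,60),(8,255,255),100)[0]];kt=[b for b in blobs(T['img'],(0,120,60),(8,255,255),30)[0] if 230<b[0][0]<280]
if kw and kt:
  k,r=tri((W,*kw[0][0]),(T,*kt[0][0])); print(r,D.T@(k-O))
E
```

```text
[ 0.1069 -0.4894  0.4126] [ 0.0458  0.2477  1.7282  0.0197  1.1603 -0.1554] [0.455  0.1373 0.2884]
S [(array([38.7, 34.1]), 53), (array([22.7, 77.2]), 390), (array([141.1, 131.7]), 153)] (0, array([291.2138, 208.9904])) (0.1, array([289.6453, 204.1776]))
T [] (0, array([256.241 , 244.6505])) (0.1, array([256.2448, 245.9884]))
W [(array([303.9, 176. ]), 324)] (0, array([306.8755, 174.7686])) (0.1, array([303.1319, 176.8115]))
```

```bash
python3 - <<'E'
from h import *
W=snap('wrist')
h=cv2.cvtColor(W['img'],cv2.COLOR_BGR2HSV)
m=cv2.inRange(h,(0,90,20),(10,255,255))|cv2.inRange(h,(168,90,20),(180,255,255))
cs=cv2.findContours(m,0,2)[0]; c=max([c for c in cs if abs(c[:,0,0].mean()-305)<40 and abs(c[:,0,1].mean()-175)<40],key=cv2.contourArea)
(u,v),r=cv2.minEnclosingCircle(c);print(u,v,r,cv2.contourArea(c))
for t in(0,.05,.1):
  P=dk(.05-.135*np.cos(t),.092,.03+.135*np.sin(t)); z=(W['Rwc'].T@(P-W['c']))[2]; print(t,proj(W,P),'r',W['fx']*.014/z)
# reference: offset check using pump-stand cap position of the jug
print([b for b in blobs(W['img'],(18,130,60),(35,255,255),50)[0]],proj(W,dk(-.038,.03,.094)))
E
```

```text
307.8333435058594 175.8333282470703 10.865426063537598 315.0
0 [310.1338 174.5368] r 10.89562800550528
0.05 [308.1825 175.5381] r 11.063755544068448
0.1 [306.4246 176.5979] r 11.241414800580605
[(array([323.6, 247.3]), [310, 234, 28, 28, 585])] [324.9544 245.4945]
```

```bash
python3 -c "
from h import *
print(manip.sign_off())"
```

```text
the job is handed in; nothing more can be done
None
```

The jug is seated home on the pegs and the lever is down over its ear; the arm is clear, the spray can, wrench and cup are where they were, and the job was handed in at about 23 s. Joint 6 read -2.854 rad against its -2.85 limit for a moment at the end of the lever push.

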